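Gauge a blind post holder's depth with a depth rod

TASK

Take the orange-knobbed depth gauge out of its stand, put its rod into the post holder with the yellow rim and push it down until the rod bottoms out in the bore with its brass stop flat on the rim. Hold it pressed down there steadily for two seconds, at about 12 N and never more than 25 N, then let go and leave the gauge standing in the holder with its setting undisturbed. Leave the two vials and the jar standing where they are.

Things in the scene. Friction and masses are not known exactly. Their poses are not given: they have to be found in the camera images.
- rod_knob (a point): depth gauge, upright: centre of its orange round knob (dia 23, 30 high), the part to grip. A bright steel rod (dia 10, chamfered foot) goes straight down from the knob; its tip is 120 mm below this point. Rod and knob weigh 70 g. z points up along the rod
- rod_tip (a point): the tip (lower end) of the gauge's steel rod; on the rod's axis, z up the rod
- rod: the gauge's rod with its knob, 135 mm long; origin at the tip, z along the rod to the knob
- stop_face (a point): centre of the flat underside of the gauge's brass stop, a collar around the rod: flange dia 34, 16 high in all, about 60 g. The rod slides through it stiffly (about 4 N, and it stays where it is put); at the start the rod's tip stands 16 to 26 mm below this face, at most 68 mm. At the start the face rests on the stand, rod hanging in its hole
- stand: aluminium block 70 x 70 x 55 high, fixed, with a hole (dia 14.5) from its top in which the gauge hangs; origin at the centre of its underside, z up
- yellow_holder_mouth (a point): centre of the mouth of the blind bore in the post holder with the yellow rim: a fixed upright dark steel block 36 x 36 x 75 high, its top 12 mm yellow, its square top flat; this point lies level with the top face. Bore dia 12.5, straight down; its floor is rigid, unseen and somewhere between 32 and 54 mm deep. x points to its brass thumbscrew and foot
- blue_holder_mouth (a point): the same point of the blue-rimmed post holder, not the one to gauge
- red_holder_mouth (a point): the same point of the red-rimmed post holder, not the one to gauge
- vial_a_mid (a point): clear vial with green cap, dia 25, 62 high, loose: its centre. Bystander
- vial_b_mid (a point): the second such vial: its centre. Bystander
- jar_mid (a point): small jar with red cap, dia 44, 60 high, loose: its centre. Bystander
Not all that is in view belongs to the job. What is shaped like the part that bears rod_knob but black is not meant.

How it is judged (in metres and radians):
On the way, in this order (a step that is already met when the one before it is completed fails the run):
1. the gauge is lifted clear of its stand (stop at least 15 mm above it) (z of stop_face in the frame of stand above 0.07 m), for 0.1 s.
2. the rod is pressed on the floor of the yellow holder's bore with 3 to 22 N, the stop flat on the rim, for 1.6 s on end (horizontal distance between rod_tip and yellow_holder_mouth below 0.002 m and angle between rod's own z axis and vertical below 0.06 rad and horizontal distance between stop_face and yellow_holder_mouth below 0.003 m and z of stop_face in the frame of yellow_holder_mouth between -0.002 and 0.002 m and contact force between rod and yellow_holder_plug_c0 between 3 and 22 N), for 1.6 s.
At the end, for the whole second after the job is handed in: The rod stands upright (within 0.06 rad) in the yellow holder, tip within 2.5 mm of the bore's floor and 2 mm of its axis, the stop's underside within 2 mm of the rim; gauge released and still (horizontal distance between rod_tip and yellow_holder_mouth below 0.002 m and angle between rod's own z axis and vertical below 0.06 rad and horizontal distance between stop_face and yellow_holder_mouth below 0.003 m and z of stop_face in the frame of yellow_holder_mouth between -0.002 and 0.002 m and distance between rod_tip and yellow_holder_plug_c0 below 0.0125 m and linear speed of rod below 0.01 m/s and contact force between rod and the fingers below 0.05 N); the robot touches nothing.
It fails at once if the rod bears on the bore's floor with more than 25 N (contact force between rod and yellow_holder_plug_c0 above 25 N).
It fails at once if the first vial is shifted more than 15 mm or knocked over (distance of vial_a_mid from where it was at the start of the episode above 0.015 m or angle between vial_a_mid's own z axis and vertical above 0.5 rad).
It fails at once if the second vial is shifted more than 15 mm or knocked over (distance of vial_b_mid from where it was at the start of the episode above 0.015 m or angle between vial_b_mid's own z axis and vertical above 0.5 rad).
It fails at once if the jar is shifted more than 15 mm or knocked over (distance of jar_mid from where it was at the start of the episode above 0.015 m or angle between jar_mid's own z axis and vertical above 0.5 rad).
It also fails if it takes over 54 s, if anything falls off the work surface, if the arm or the gripper's body presses on something with over 40 N, if the wrist force passes 120 N, or if a joint passes its speed limit or range.

ROBOT

A 6-joint arm with a two-finger parallel gripper is mounted at the origin on the work surface. World frame = base frame: x ahead of the robot, y to its left, z up, the work surface at z = 0. Lengths are in m, angles in degrees, forces in N, time in s.
With the tool pointing down it reaches from about 0.375 to 0.925 m from the base axis. Payload 5.7 kg.
Tool frame: the origin (TCP) lies on the centre line of the jaws, within the pads' length; the fingertips stand 8 mm ahead of it and the grasp point (between the pads) lies 11 mm behind it (arm.finger_overhang is the distance from the TCP to the fingertips, in m); z points along the fingers, y is the line along which they close (so a half turn about z gives the same grasp; the last joint's range is limited). The gripper opens to 88 mm and grips with 3 to 60 N. Pads are 20 mm wide; open, the fingers measure 115 mm over their backs; the gripper's body (75 mm by 178 mm) begins 61 mm behind the grasp point.
Start: joints at [-70.823, 20.558, 86.54, -0, 72.909, -6.595], TCP at [0.261, -0.54, 0.231] pointing down, gripper open.
Joint ranges: [-170.27, 170.27], [-57.76, 135], [12.27, 136.19], [-55.21, 235.2], [11.17, 155.16], [-170.74, 170.74]. Speed limits (degrees/s): [136.94, 136.94, 180, 180, 180, 180].

INTERFACE

Orientations are given as [roll, pitch, yaw] about the fixed x, y, z axes, in that order (R = Rz(yaw) Ry(pitch) Rx(roll)).
In Python, from plant import telemetry, eyes, ticket, finder, arm gives the robot as it stands. The module is installed in compiled form; this text tells all that it offers.
- The arm moves only by the tool step_arm, never from a script. Its argument "targets" is a list that holds one entry, the list of rows, each a list of 7 numbers: the shift along the tool's x, y, z each as a share of 0.3 m, from -1 to 1, then the turn, a rotation vector about the tool's x, y, z each as a share of 45 degrees, from -1 to 1, then the closure in counts, from 0 (fully open) to 255 (shut). A call has 1 to 8 rows; each row shifts and turns the commanded pose from where the row before left it, along the tool's axes as they then stand; what a row does not reach is not made up. A row lasts 1/10 s, in which the tool goes at most 50 mm and 8.59 degrees, less where a joint would pass 70% of its speed; a pose out of reach is approached as far as the arm can. A call with a number of a shift or a turn outside -1 to 1 is refused whole. A call with a gripper value outside its range is refused whole. The fingers move at their own pace and stop on an object; "squeeze" is the grip in N (left out, the last holds). Time passes only in rows, so rows that do not move let the fingers close. It gives the time, the measured TCP pose, the force, the opening and the grip force at its end, in the units of the state.
- telemetry.get_state(): the state, without advancing time (a new reading comes with each control period).
- eyes.read_camera(name): name is "scene" or "top" or "wrist"; returns a dict with "image" (480x640x3 uint8, blue, green, red), "fx", "fy", "cx", "cy" (pixels), "k1" (the pictures are not rectified: a ray, as slopes to the right and down, at radius r is drawn at 1 + k1 r^2 times it, then the intrinsics apply), "position" and "rotation" of the camera in the world. Camera axes: x right, y up, looking along -z (the intrinsics and any distortion apply to the point x, -y, -z); pixel columns grow to the right and rows downward; lengths in m; the calibration is good to about 2 mm. A picture is of the moment at which its call begins. There is no depth.
- ticket.sign_off(): hands the job in; it is judged then, once.
Trained networks look in a picture, given as the dict that the camera call returned (one of the last four; its "shot" number tells which), for a name from the list of things; names that differ only in an ending like _2 or _b are one class to them, and where a whole thing is asked for, a point or a joint stands for the part that bears it (a point fixed in the world has none). Each returns a list of dicts, best first, with "score" (0 to 1); they miss things now and then, are a little off and sometimes report something else, mostly with a low value. They report only what shows in the picture. A call takes as long as a camera call. They do not tell look-alikes from the thing itself.
- finder.cut_out(picture, query): "pixels" (480x640 bool, what is visible of it) and "box" ([centre column, centre row, width, height] in pixels, round what is visible of it).
The state is a dict: "t": time; "joint_positions": joint angles; "dq": joint speeds; "joint_efforts": joint torques, N m; "tool_pos": TCP position; "tool_rot": TCP orientation; "contact_force": force on the tool from outside, world axes, zero at the start; "wrist_torque": the same for the moment, N m; "finger_gap": finger opening in m; "grip_force": force on a finger pad.
Only numpy, scipy, OpenCV 4.12 (cv2) and the standard library are available. Lean on these libraries where they do the work, as an engineer would, in place of code of your own. Each camera call takes 0.05 s, during which the arm holds its last target. There are 200 camera calls.

## Working session

There is one attempt and no reset: what is moved stays moved. The work goes in short steps, Python scripts to look and compute and a tool call to move; the robot and the scene stay as the last step left them, time stands still between calls to the robot, and variables do not carry over. Pictures are saved under pics/ and viewed, at most 13 in all, crops included, and the job is handed in when it is done.

Besides the shell and the picture viewer there is one more tool, called as a command line: name --argument value ..., lists and objects as JSON in quotes. step_arm: Moves the arm, as the interface text tells. Shift numbers are shares of 0.3 m and turn numbers shares of 45 degrees, none past 1 either way. Its arguments: {"type":"object","properties":{"targets":{"type":"array","items":{"type":"array","items":{"type":"array","items":{"type":"number"}}}},"squeeze":{"type":"number"}},"required":["targets"]}

```bash
mkdir -p pics; cat > h.py <<'E'
import numpy as np, cv2
from scipy.spatial.transform import Rotation as Rn
from plant import telemetry, eyes, ticket, finder, arm
def und(p,uv):
    d=np.array([(uv[0]-p["cx"])/p["fx"],(uv[1]-p["cy"])/p["fy"]]);s=d.copy()
    for _ in range(20): s=d/(1+p["k1"]*(s@s))
    return s
def ray(p,uv):
    s=und(p,uv);v=np.array(p["rotation"])@np.array([s[0],-s[1],-1]);return np.array(p["position"]),v/np.linalg.norm(v)
def atz(p,uv,z):
    o,v=ray(p,uv);return o+v*(z-o[2])/v[2]
def proj(p,X):
    c=np.array(p["rotation"]).T@(np.array(X)-p["position"]);s=np.array([c[0],-c[1]])/-c[2];s=s*(1+p["k1"]*(s@s))
    return s*[p["fx"],p["fy"]]+[p["cx"],p["cy"]]
def tri(rays):
    A=sum(np.eye(3)-np.outer(v,v) for o,v in rays);b=sum((np.eye(3)-np.outer(v,v))@o for o,v in rays)
    return np.linalg.solve(A,b)
E
python3 - <<'E'
from h import *
np.set_printoptions(precision=4,suppress=True)
for n in("scene","top"):
    p=eyes.read_camera(n);cv2.imwrite(f"pics/{n}0.png",p["image"]);print(n,np.array(p["position"]),p["fx"],p["k1"])
    for q in("rod_knob","stop_face","stand","yellow_holder_mouth","vial_a_mid","jar_mid"):
        try:
            for d in finder.cut_out(p,q)[:4]: print(q,round(d["score"],2),np.round(d["box"],1))
        except Exception as e: print(q,e)
E
```

```text
scene [ 1.0995 -0.1716  0.9725] 506.67028326241996 -0.08511162279718153
rod_knob 0.81 [143.3 258.1  22.4  36.3]
rod_knob 0.63 [128.6 294.2  26.   31. ]
rod_knob 0.48 [204.4 237.   13.7  31.4]
stop_face 0.93 [133.9 299.   30.5  35. ]
stop_face 0.76 [209.8 242.1  20.3  40.9]
stop_face 0.74 [149.6 262.8  26.9  43.4]
stand 0.91 [214.1 261.4  42.7  52. ]
stand 0.32 [208.6 243.9  19.3  43.7]
yellow_holder_mouth 0.79 [388.1 279.9  22.1  54.8]
vial_a_mid 0.52 [469.4 182.9  16.6  24. ]
jar_mid 0.72 [257.  317.   22.3  30.7]
top [ 0.4442 -0.0405  1.0557] 468.85169784870715 -0.10502832618422805
rod_knob 0.74 [444.2 239.5  20.9  12.4]
rod_knob 0.67 [516.4 206.4  30.4   9.2]
rod_knob 0.5 [500.9 243.8  31.7  12.5]
stop_face 0.85 [497.1 246.6  35.4  22.8]
stop_face 0.82 [508.8 209.3  32.2  22.4]
stop_face 0.57 [442.9 241.2  25.1  16. ]
stop_face 0.5 [203.2 242.8  28.9  43.7]
stand 0.69 [433.2 245.2  44.9  41.6]
stand 0.3 [152.6 304.4  25.   14.1]
yellow_holder_mouth 0.84 [270.6 202.4  27.4  41.5]
vial_a_mid 0.74 [345.8 243.8  23.5  42.5]
vial_a_mid 0.54 [152.4 301.1  24.1  13.3]
jar_mid 0.76 [394.5 181.1  17.7  22.1]
jar_mid 0.45 [446.  239.2  19.2  15.2]
```

View pics/scene0.png

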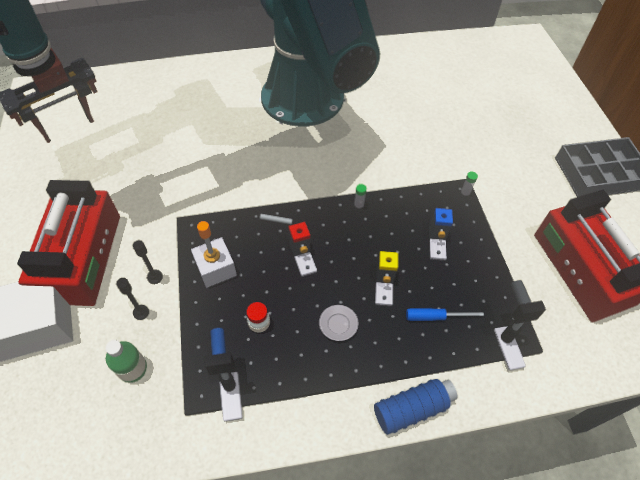

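View pics/top0.png

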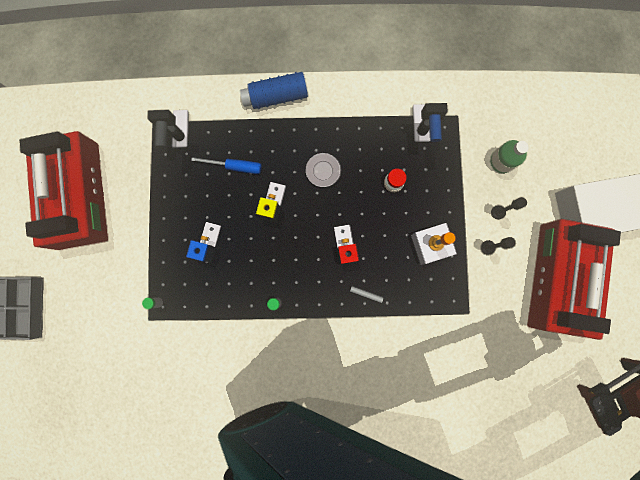

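The scene view shows the orange gauge at (204,232) on the stand at (214,262) and the yellow holder at (389,260). In the top view they are at (448,238) and (267,208). The black look-alikes lie on the left. Next I triangulate the gauge and the holder by colour.

```bash
cat >> h.py <<'E'
def blob(p,lo,hi,near=None,r=60):
    m=cv2.inRange(cv2.cvtColor(p["image"],cv2.COLOR_BGR2HSV),lo,hi)
    if near is not None:
        k=np.zeros_like(m);cv2.circle(k,tuple(int(a) for a in near),r,255,-1);m&=k
    n,l,s,c=cv2.connectedComponentsWithStats(m);i=1+np.argmax(s[1:,4]);return c[i],s[i],l==i
OR=((8,190,130),(16,255,255));YE=((25,150,120),(33,255,255))
E
python3 - <<'E'
from h import *
np.set_printoptions(precision=4,suppress=True)
P={n:eyes.read_camera(n) for n in("scene","top")}
near={"scene":[(204,232),(389,260)],"top":[(448,238),(267,208)]}
R=[[],[]]
for n,p in P.items():
    for i,c in enumerate((OR,YE)):
        b=blob(p,*c,near[n][i],22);print(n,i,b[0],b[1]);R[i].append(ray(p,b[0]))
for r in R:
    X=tri(r);print("tri",X,[np.linalg.norm(np.cross(v,X-o)) for o,v in r])
# yellow outline hull per camera, stand white
p=P["top"]
for z in(.075,.087): print("yellow top at z",z,atz(p,(267,208),z),atz(P["scene"],(389,260),z))
for nm,pts in dict(red=((345,254),(299,231)),blue=((197,251),(444,215)),va=((273,304),(361,189)),vb=((148,303),(471,176)),jar=((397,178),(257,309))).items():
    print(nm,tri([ray(P["top"],pts[0]),ray(P["scene"],pts[1])]))
big=lambda n,x,y,w,h:cv2.resize(P[n]["image"][y:y+h,x:x+w],(400,400),interpolation=cv2.INTER_CUBIC)
cv2.imwrite("pics/crop1.png",np.hstack([big("scene",180,215,70,70),big("scene",360,235,70,70)]))
s=telemetry.get_state();print(s["tool_pos"],s["tool_rot"],s["contact_force"],arm.finger_overhang)
E
```

```text
scene 0 [202.3548 225.9355] [197 221  12  10  31]
scene 1 [388.2516 260.1516] [379 251  19  19 310]
top 0 [444.8571 235.1429] [444 233   4   6   7]
top 1 [266.2195 207.2822] [256 197  21  21 287]Traceback (most recent call last):
  File "<stdin>", line 10, in <module>
    raise ValueError("At least one array has zero dimension")
ValueError: At least one array has zero dimension
```

```bash
sed -i 's/^OR=.*/OR=((5,150,90),(17,255,255));YE=((22,150,90),(35,255,255))/' h.py
cat > m.py <<'E'
from h import *
np.set_printoptions(precision=4,suppress=True)
P={n:eyes.read_camera(n) for n in("scene","top")}
near={"scene":[(204,228),(389,260)],"top":[(448,238),(267,208)]}
hs=cv2.cvtColor(P["top"]["image"],cv2.COLOR_BGR2HSV);print(hs[238,440:456].tolist())
hs=cv2.cvtColor(P["scene"]["image"],cv2.COLOR_BGR2HSV);print(hs[222:262:2,205].tolist())
R=[[],[]]
for n,p in P.items():
    for i,c in enumerate((OR,YE)):
        b=blob(p,*c,near[n][i],22);print(n,i,b[0],b[1]);R[i].append(ray(p,b[0]))
for r in R: X=tri(r);print("tri",X,[float(np.linalg.norm((np.eye(3)-np.outer(v,v))@(X-o))) for o,v in r])
p=P["top"]
for z in(.075,.087): print("yellow top at z",z,atz(p,(267,208),z),atz(P["scene"],(389,260),z))
for nm,pts in dict(red=((345,254),(299,231)),blue=((197,251),(444,215)),va=((273,304),(361,189)),vb=((148,303),(471,176)),jar=((397,178),(257,309))).items():
    print(nm,tri([ray(P["top"],pts[0]),ray(P["scene"],pts[1])]))
big=lambda n,x,y,w,h:cv2.resize(P[n]["image"][y:y+h,x:x+w],(400,400),interpolation=cv2.INTER_CUBIC)
cv2.imwrite("pics/crop1.png",np.hstack([big("scene",180,215,70,70),big("top",410,205,70,70)]))
s=telemetry.get_state();print(s["tool_pos"],s["tool_rot"],s["contact_force"],arm.finger_overhang)
E
python3 m.py
```

```text
[[19, 204, 174], [7, 173, 96], [8, 172, 104], [10, 175, 128], [17, 254, 226], [18, 248, 240], [18, 255, 234], [19, 255, 234], [17, 238, 234], [18, 250, 234], [17, 230, 235], [17, 250, 233], [17, 243, 234], [18, 255, 237], [18, 247, 255], [12, 165, 124]]
[[16, 229, 226], [17, 243, 236], [17, 244, 235], [17, 239, 236], [13, 187, 165], [12, 170, 132], [11, 166, 135], [11, 166, 134], [12, 130, 122], [90, 6, 90], [90, 3, 81], [116, 10, 180], [131, 10, 206], [120, 10, 207], [14, 41, 194], [18, 159, 188], [19, 171, 206], [19, 172, 208], [19, 166, 212], [9, 26, 184]]
scene 0 [203.6048 229.0479] [197 221  14  17 167]
scene 1 [388.3324 260.4028] [379 251  20  20 355]
top 0 [447.1176 238.2235] [440 232  16  13  85]
top 1 [266.1886 207.2828] [256 197  21  21 297]
tri [ 0.7718 -0.1061  1.0141] [0.40247194507000605, 0.4024719450700065]
tri [ 0.7718 -0.1061  1.0141] [0.40247194507000605, 0.4024719450700065]Traceback (most recent call last):
  File "m.py", line 13, in <module>
    for z in(.075,.087): print("yellow top at z",z,atz(p,(267,208),z),atz(P["scene"],(389,260),z))
                                                   ~~~^^^^^^^^^^^^^^^
  File "h.py", line 11, in atz
    o,v=ray(p,uv);return o+v*(z-o[2])/v[2]
                                      ~^^^
IndexError: invalid index to scalar variable.
```

"rotation" is not a matrix, probably [roll, pitch, yaw], so I'll handle that.

```bash
sed -i 's/np.array(p\["rotation"\])/RM(p)/; s/^OR=.*/OR=((5,150,90),(19,255,255));YE=((22,150,90),(35,255,255))/' h.py
cat >> h.py <<'E'
def RM(p):
    a=np.array(p["rotation"],float)
    return a if a.shape==(3,3) else Rn.from_euler("xyz",a,degrees=True).as_matrix()
E
sed -i '/^hs=/d' m.py; echo 'print(P["top"]["rotation"])'>>m.py; python3 m.py
```

```text
scene 0 [203.511  229.0934] [197 221  14  18 182]
scene 1 [388.3428 260.3513] [379 251  20  20 353]
top 0 [441.5485 240.4067] [429 232  27  19 268]
top 1 [266.1515 207.2727] [256 197  21  21 297]
tri [ 0.5216 -0.2734  0.1569] [0.005160094048154148, 0.0051600940481539735]
tri [0.6072 0.0801 0.0812] [0.0001904698136319001, 0.00019046981363187964]
yellow top at z 0.075 [0.6066 0.0789 0.075 ] [0.6032 0.0836 0.075 ]
yellow top at z 0.087 [0.6046 0.0774 0.087 ] [0.6099 0.0802 0.087 ]
red [ 0.5047 -0.0861  0.0797]
blue [0.5179 0.2273 0.0838]
va [0.4044 0.07   0.0663]
vb [0.4101 0.3354 0.0684]
jar [ 0.6662 -0.1987  0.0729]
[ 0.2608 -0.5403  0.2306] [-179.9927    0.       25.7704] [-0.3495  0.5695 -0.224 ] 0.008
[  6.377    0.0307 -91.2522]
```

View pics/crop1.png

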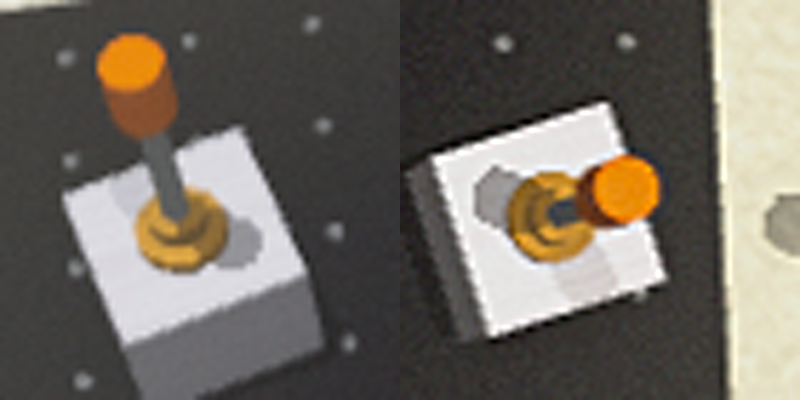

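The crop shows the knob's top centre at about (202.6,225.4) in the scene view and (449.2,237.4) in the top view. The brass stop sits flat on the stand.

```bash
python3 - <<'E'
from h import *
np.set_printoptions(precision=4,suppress=True)
P={n:eyes.read_camera(n) for n in("scene","top")}
r=[ray(P["scene"],(202.6,225.4)),ray(P["top"],(449.2,237.4))]
X=tri(r);print(X,[float(np.linalg.norm((np.eye(3)-np.outer(v,v))@(X-o))) for o,v in r])
# stop flange centre & stand top centre
f=lambda a,b:(180+a/5.714-.5,215+b/5.714-.5)
g=lambda a,b:(410+a/5.714-.5,205+b/5.714-.5)
print(tri([ray(P["scene"],f(183,243)),ray(P["top"],g(150,221))]))
for a,b in (((240,127),(205,103)),((303,268),(266,281)),((64,195),(34,157)),((127,345),(90,340))): print(tri([ray(P["scene"],f(*a)),ray(P["top"],g(*b))]))
s=telemetry.get_state();T=Rn.from_euler("xyz",s["tool_rot"],degrees=True).as_matrix();print(T)
w=eyes.read_camera("wrist");print("cam in tool",T.T@(np.array(w["position"])-s["tool_pos"]),"\n",T.T@RM(w),w["fx"],w["k1"])
E
```

```text
[ 0.5259 -0.2775  0.1778] [0.00039430657360934386, 0.0003943065736092963]
[ 0.5251 -0.2792  0.06  ]
[ 0.5563 -0.2565  0.1827]
[ 0.5152 -0.2804  0.0476]
[ 0.5429 -0.2686  0.1188]
[ 0.4845 -0.3043 -0.0844]
[[ 0.9005  0.4348 -0.    ]
 [ 0.4348 -0.9005  0.0001]
 [ 0.     -0.0001 -1.    ]]
cam in tool [ 0.0788  0.0001 -0.1547] 
 [[ 0.0016  0.9578  0.2874]
 [ 1.     -0.0014 -0.0009]
 [-0.0004  0.2874 -0.9578]] 340.5225647393212 0.010774499877408469
```

step_arm --targets '[[[0, 0, -0.16, 0, 0, 0, 0], [0, 0, -0.16, 0, 0, 0, 0], [0.15, -0.05, 0, 0, 0, 0, 0], [0.15, -0.05, 0, 0, 0, 0, 0], [0.15, -0.05, 0, 0, 0, 0, 0], [0.15, -0.05, 0, 0, 0, 0, 0], [0.15, -0.05, 0, 0, 0, 0, 0], [0.15, -0.05, 0, 0, 0, 0, 0]]]'

```text
t: 1.95
tool_pos: [0.466, -0.3404, 0.3268]
tool_rot: [180.0, -0.0, 25.8]
contact_force: [0.2, -0.5, -0.5]
finger_gap: 0.0881
grip_force: 0.0
```

step_arm --targets '[[[0.14, -0.05, 0, 0, 0, 0, 0], [0.14, -0.05, 0, 0, 0, 0, 0], [0, 0, 0, 0, 0, 0, 0]]]'

```text
t: 2.25
tool_pos: [0.5307, -0.2742, 0.3266]
tool_rot: [-179.9, -0.1, 26.1]
contact_force: [-0.2, -0.9, 0.6]
finger_gap: 0.0878
grip_force: 0.0
```

```bash
cat >> h.py <<'E'
def tool():
    s=telemetry.get_state();return s,np.array(s["tool_pos"]),Rn.from_euler("xyz",s["tool_rot"],degrees=True).as_matrix()
E
python3 - <<'E'
from h import *
np.set_printoptions(precision=4,suppress=True)
s,t,T=tool();w=eyes.read_camera("wrist");cv2.imwrite("pics/w1.png",w["image"])
print(s["t"],t,s["tool_rot"],s["contact_force"],s["finger_gap"])
uv=proj(w,[.5259,-.2775,.178]);print(uv)
for q in("rod_knob","stop_face"):
    for d in finder.cut_out(w,q)[:3]:print(q,d["score"],d["box"])
b=blob(w,*OR,uv,60);print(b[0],b[1])
print("proj mouth-ish",T.T@(np.array([.5259,-.2775,.163])-t))
E
```

```text
2.25 [ 0.5307 -0.2742  0.3266] [-179.9461   -0.1336   26.0754] [-0.235  -0.8832  0.5995] 0.08782559523649436
[315.5004 239.2592]
rod_knob 0.93 [316.6, 233.3, 23.1, 36.3]
rod_knob 0.71 [470.6, 226.5, 54.6, 34.4]
rod_knob 0.63 [417.0, 274.6, 37.0, 42.9]
stop_face 0.95 [464.0, 223.2, 68.2, 43.7]
stop_face 0.63 [26.3, 176.1, 52.6, 23.8]
stop_face 0.58 [314.9, 228.1, 22.9, 50.1]
[315.3993 236.8111] [304 222  23  30 561]
proj mouth-ish [-0.0061  0.001   0.1635]
```

View pics/w1.png

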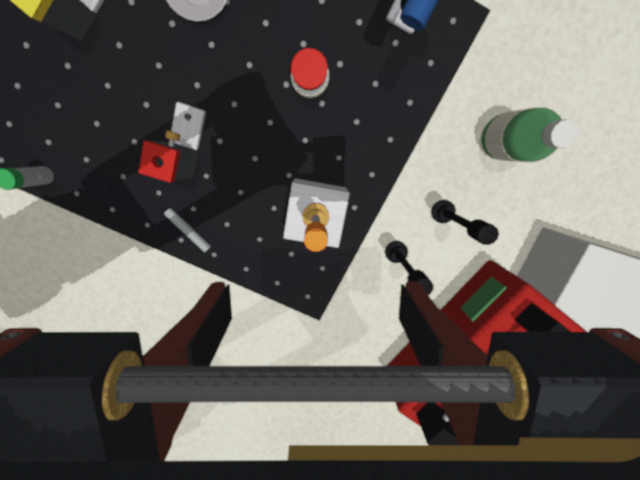

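The wrist view shows the knob at (316,237), within 2 px of its projected position and centred between the fingers. I'll descend and grip.

step_arm --targets '[[[-0.02, 0.003, 0.1, 0, 0, 0, 0], [0, 0, 0.12, 0, 0, 0, 0], [0, 0, 0.12, 0, 0, 0, 0], [0, 0, 0.12, 0, 0, 0, 0], [0, 0, 0.12, 0, 0, 0, 0], [0, 0, 0, 0, 0, 0, 0], [0, 0, 0, 0, 0, 0, 0]]]' --squeeze 45

```text
t: 3.1
tool_pos: [0.5216, -0.2827, 0.1529]
tool_rot: [-179.9, 0.0, 25.7]
contact_force: [0.5, -0.2, 0.6]
finger_gap: 0.0882
grip_force: 0.0
```

```bash
python3 - <<'E'
from h import *
np.set_printoptions(precision=4,suppress=True)
s,t,T=tool();w=eyes.read_camera("wrist");cv2.imwrite("pics/w2.png",w["image"])
print(s["t"],t,s["tool_rot"],s["contact_force"])
uv=proj(w,[.5259,-.2775,.178]);print(uv)
b=blob(w,*OR,uv,80);print(b[0],b[1]);print(proj(w,t-T[:,2]*.011),proj(w,t-T[:,2]*.026))
E
```

```text
3.1 [ 0.5216 -0.2827  0.1529] [-179.9461    0.0417   25.6754] [ 0.5015 -0.196   0.5761]
[307.4714 321.5217]
[307.69   310.8083] [ 281  274   54   72 3000]
[314.274 318.16 ] [314.2305 335.3907]
```

View pics/w2.png

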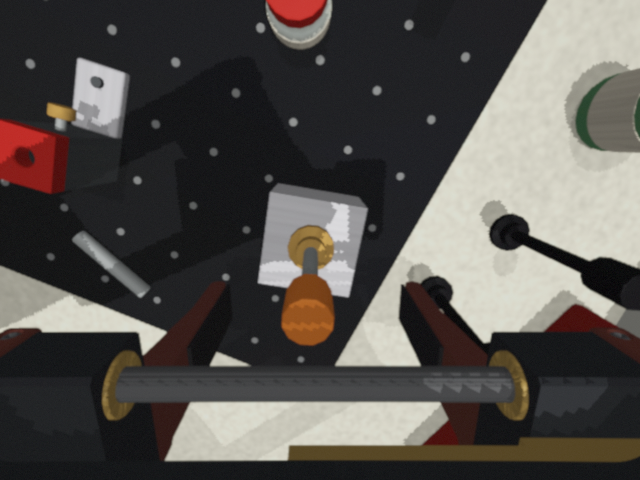

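The knob's top centre is at (308,322), against (314,335) where it should be. I need about 6 mm in +x and 3 mm in −y, then I close.

step_arm --targets '[[[0.02, -0.009, 0, 0, 0, 0, 0], [0, 0, 0, 0, 0, 0, 0], [0, 0, 0, 0, 0, 0, 255], [0, 0, 0, 0, 0, 0, 255], [0, 0, 0, 0, 0, 0, 255], [0, 0, 0, 0, 0, 0, 255], [0, 0, 0, 0, 0, 0, 255], [0, 0, 0, 0, 0, 0, 255]]]'

```text
t: 3.95
tool_pos: [0.5266, -0.2767, 0.1526]
tool_rot: [-180.0, 0.0, 25.8]
contact_force: [-0.2, -0.2, 0.3]
finger_gap: 0.0433
grip_force: 0.0
```

step_arm --targets '[[[0, 0, 0, 0, 0, 0, 255], [0, 0, 0, 0, 0, 0, 255], [0, 0, 0, 0, 0, 0, 255], [0, 0, 0, 0, 0, 0, 255], [0, 0, 0, 0, 0, 0, 255], [0, 0, 0, 0, 0, 0, 255]]]'

```text
t: 4.55
tool_pos: [0.5267, -0.2767, 0.1526]
tool_rot: [-180.0, -0.0, 25.8]
contact_force: [0.1, -0.8, 0.3]
finger_gap: 0.0221
grip_force: 45.0
```

step_arm --targets '[[[0, 0, -0.05, 0, 0, 0, 255], [0, 0, -0.1, 0, 0, 0, 255], [0, 0, -0.1, 0, 0, 0, 255], [0, 0, -0.1, 0, 0, 0, 255], [0, 0, -0.08, 0, 0, 0, 255], [0, 0, 0, 0, 0, 0, 255], [0, 0, 0, 0, 0, 0, 255]]]'

```text
t: 5.25
tool_pos: [0.5265, -0.2766, 0.2811]
tool_rot: [-180.0, 0.0, 25.8]
contact_force: [-0.9, -0.4, -1.8]
finger_gap: 0.0217
grip_force: 45.0
```

```bash
python3 - <<'E'
from h import *
np.set_printoptions(precision=4,suppress=True)
s,t,T=tool();p={n:eyes.read_camera(n) for n in("wrist","scene","top")}
print(s["t"],t,s["tool_rot"],s["contact_force"],s["finger_gap"])
k=t-T[:,2]*.011;print("tool pt",k)
c=[]
for n,q in p.items():
    u,v=proj(q,k-[0,0,.05]);u=int(np.clip(u,100,540));v=int(np.clip(v,100,380));print(n,u,v)
    im=q["image"][v-60:v+60,u-40:u+40] if n!="wrist" else q["image"][v-180:v+100,u-90:u+97]
    c.append(cv2.resize(im,(266,400),interpolation=cv2.INTER_CUBIC))
cv2.imwrite("pics/c3.png",np.hstack(c))
# yellow top centre
for n in("scene","top"): print(blob(p[n],*YE,None)[0:2])
print("delta to yellow tool",T.T@(np.array([.606,.0787,0])-t))
E
```

```text
5.25 [ 0.5265 -0.2766  0.2811] [-179.9901    0.0007   25.7705] [-0.9152 -0.4325 -1.7508] 0.02172604017267646
tool pt [ 0.5265 -0.2766  0.2921]
wrist 314 277
scene 196 205
top 457 233
(array([388.2465, 260.4249]), array([379, 251,  20,  20, 353], dtype=int32))
(array([266.1655, 207.3074]), array([256, 197,  21,  21, 296], dtype=int32))
delta to yellow tool [ 0.2261 -0.2853  0.2812]
```

View pics/c3.png

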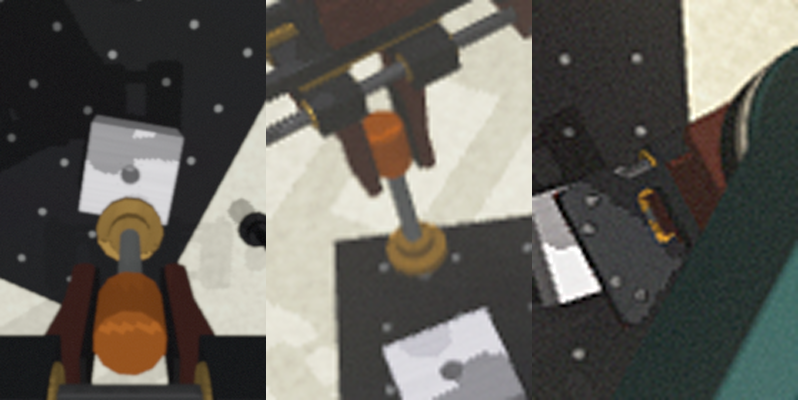

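The gauge is lifted and hangs straight; I can see the stand's hole free below it. Now I carry it towards the yellow holder.

step_arm --targets '[[[0.04, -0.05, 0, 0, 0, 0, 255], [0.09, -0.11, 0, 0, 0, 0, 255], [0.09, -0.11, 0, 0, 0, 0, 255], [0.09, -0.11, 0, 0, 0, 0, 255], [0.09, -0.12, 0, 0, 0, 0, 255], [0.09, -0.12, 0, 0, 0, 0, 255], [0.09, -0.11, 0, 0, 0, 0, 255], [0.08, -0.11, 0, 0, 0, 0, 255]]]'

```text
t: 6.2
tool_pos: [0.595, 0.0383, 0.28]
tool_rot: [-179.9, 0.1, 25.8]
contact_force: [0.4, -0.9, -0.9]
finger_gap: 0.0219
grip_force: 45.0
```

step_arm --targets '[[[0.06, -0.07, 0, 0, 0, 0, 255], [0.035, -0.04, 0, 0, 0, 0, 255], [0, 0, 0, 0, 0, 0, 255], [0, 0, 0, 0, 0, 0, 255], [0, 0, 0, 0, 0, 0, 255]]]'

```text
t: 6.7
tool_pos: [0.6064, 0.0769, 0.2814]
tool_rot: [180.0, 0.1, 25.7]
contact_force: [-0.1, 0.0, -1.0]
finger_gap: 0.0223
grip_force: 45.0
```

```bash
python3 - <<'E'
from h import *
np.set_printoptions(precision=4,suppress=True)
s,t,T=tool();w=eyes.read_camera("wrist")
print(s["t"],t,s["tool_rot"],s["contact_force"],s["finger_gap"])
b=blob(w,*YE,None);print(b[0],b[1])
x,y,ww,h=b[1][:4];x0=max(0,min(x-20,310-75));y0=max(0,y-20)
print("crop",x0,y0,w["image"].shape);im=w["image"][y0:y0+150,x0:x0+200]
cv2.imwrite("pics/w4.png",cv2.resize(im,None,fx=4,fy=4,interpolation=cv2.INTER_CUBIC))
cnt=cv2.convexHull(max(cv2.findContours(b[2].astype(np.uint8),0,2)[0],key=cv2.contourArea))
print(cv2.approxPolyDP(cnt,4,True)[:,0].tolist())
for z in(.075,.08,.085,.09):print(z,proj(w,[.606,.0785,z]),proj(w,[*t[:2],z]))
E
```

```text
6.7 [0.6064 0.0769 0.2814] [179.9856   0.0592  25.6934] [-0.1262  0.0107 -0.9778] 0.0222654361077229
[312.1874 218.1693] [ 288  195   49   43 1158]
crop 235 175 (480, 640, 3)
[[311, 195], [336, 220], [323, 235], [305, 237], [288, 221]]
0.075 [312.9518 218.9356] [314.4872 219.2431]
0.08 [312.9296 219.9355] [314.4852 220.2467]
0.085 [312.9068 220.962 ] [314.4832 221.2771]
0.09 [312.8835 222.0163] [314.4811 222.3354]
```

View pics/w4.png

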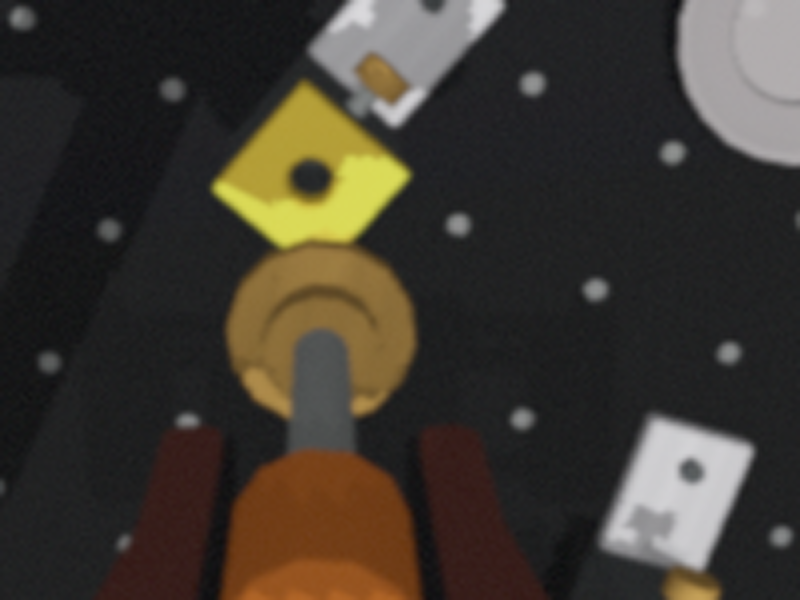

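The bore mouth shows at pixel (312.4,219.1) and the rod is centred at column 314.8 with the stop above the rim. I'll refine the mouth with all three cameras and check the rod's offset.

```bash
python3 - <<'E'
from h import *
np.set_printoptions(precision=4,suppress=True)
s,t,T=tool();R=[];print(t)
def hole(p,near,r):
    c,st,m=blob(p,*YE,near,r);m=m.astype(np.uint8)*255
    cn=max(cv2.findContours(m,0,2)[0],key=cv2.contourArea);f=np.zeros_like(m);cv2.drawContours(f,[cn],-1,255,-1)
    g=p["image"].max(2).astype(float);x,y,w,h=st[:4]
    f=cv2.erode(f,np.ones((3,3)),iterations=2)
    wt=np.clip(110-g,0,None)*(f>0);Y,X=np.mgrid[:480,:640];return np.array([(wt*X).sum(),(wt*Y).sum()])/wt.sum(),wt.sum()
for n,near in(("wrist",(312,218)),("scene",(389,260)),("top",(267,208))):
    p=eyes.read_camera(n);h=hole(p,near,30);print(n,h)
    R.append((p,h[0],ray(p,h[0])))
    for z in(.078,.082,.086):print("  ",z,atz(p,h[0],z))
X=tri([r[2] for r in R]);print(X,[proj(r[0],X)-r[1] for r in R])
print("ST",tri([r[2] for r in R[1:]]))
w=R[0][0];M=cv2.inRange(cv2.cvtColor(w["image"],cv2.COLOR_BGR2HSV),(10,90,50),(22,200,220))
k=np.zeros_like(M);k[236:282,288:344]=1;ys,xs=np.nonzero(M*k);print("flange",xs.min(),xs.max(),ys.min(),ys.max())
for zz in(.19,.195,.2):
    q=np.array([proj(w,[t[0]+.017*np.cos(a),t[1]+.017*np.sin(a),zz]) for a in np.linspace(0,6.28,60)]);print(zz,q.min(0),q.max(0))
E
```

```text
[0.6065 0.0769 0.2815]
wrist (array([312.2293, 219.0874]), np.float64(3811.0))
   0.078 [0.6062 0.0794 0.078 ]
   0.082 [0.607  0.0798 0.082 ]
   0.086 [0.6078 0.0801 0.086 ]
scene (array([388.3701, 260.5787]), np.float64(254.0))
   0.078 [0.606  0.0811 0.078 ]
   0.082 [0.6082 0.08   0.082 ]
   0.086 [0.6104 0.0788 0.086 ]
top (array([nan, nan]), np.float64(0.0))
   0.078 [nan nan nan]
   0.082 [nan nan nan]
   0.086 [nan nan nan]
[nan nan nan] [array([nan, nan]), array([nan, nan]), array([nan, nan])]
ST [nan nan nan]
flange 291 339 236 279
0.19 [291.9728 229.9914] [336.754  272.6538]
0.195 [291.5449 231.6623] [337.1719 275.0518]
0.2 [291.1004 233.3988] [337.6058 277.5403]<stdin>:9: RuntimeWarning: invalid value encountered in divide
```

step_arm --targets '[[[0.005, -0.007, 0.1, 0, 0, 0, 255], [0, 0, 0.09, 0, 0, 0, 255], [0, 0, 0, 0, 0, 0, 255], [0, 0, 0, 0, 0, 0, 255]]]'

```text
t: 7.3
tool_pos: [0.607, 0.0806, 0.2249]
tool_rot: [-180.0, 0.0, 25.7]
contact_force: [-0.5, 1.1, -1.3]
finger_gap: 0.0221
grip_force: 45.0
```

```bash
python3 - <<'E'
from h import *
from scipy.optimize import least_squares
np.set_printoptions(precision=4,suppress=True)
s,t,T=tool();print(s["t"],t,s["tool_rot"],s["contact_force"])
k=t-T[:,2]*.011
P={n:eyes.read_camera(n) for n in("wrist","scene")}
BR=((12,90,50),(24,225,235));M={}
for n,p in P.items():
    c=proj(p,k-[0,0,.09]);b=blob(p,*BR,c,32 if n=="wrist" else 14);o=blob(p,*OR,proj(p,k),70 if n=="wrist" else 16)
    M[n]=(b[1][:4],o[1][:4]);print(n,"pred stop",c,"brass",b[1],"knob",proj(p,k),o[1])
c=[]
for n,(dx,dy) in(("wrist",(60,90)),("scene",(30,45))):
    u,v=map(int,proj(P[n],k-[0,0,.06]));im=P[n]["image"][v-dy:v+dy,u-dx:u+dx];print(n,"crop origin",u-dx,v-dy)
    c.append(cv2.resize(im,(400,600),interpolation=cv2.INTER_CUBIC))
cv2.imwrite("pics/c5.png",np.hstack(c))
E
```

```text
7.3 [0.607  0.0806 0.2249] [-179.9772    0.0456   25.7416] [-0.4727  1.1395 -1.2696]
wrist pred stop [314.4714 256.9567] brass [ 291  229   49   51 1506] knob [314.2724 318.175 ] [ 290  288   51   72 3054]
scene pred stop [392.9248 243.2788] brass [384 236  18  20 218] knob [399.9965 216.2918] [399 216   8  10  48]
wrist crop origin 254 181
scene crop origin 365 189
```

View pics/c5.png

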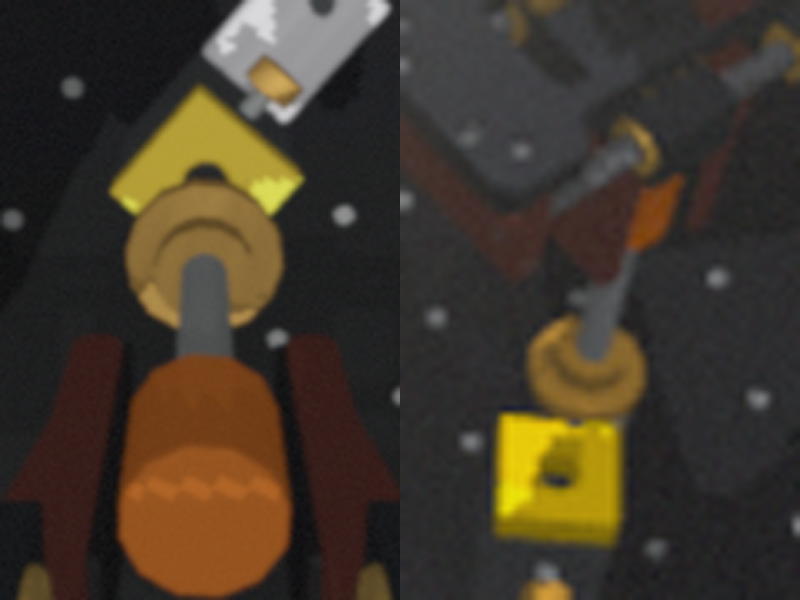

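The rod is seen cleanly in both views, with the flange in the scene image at (392.7,243.5) and the hole at (388.4,260.6). Sideways in the scene view they line up. The depth direction stays uncertain, so I turn the tool 37.5° so that the scene and wrist views give independent lateral checks, and raise it a little.

step_arm --targets '[[[0, 0, -0.1, 0, 0, -0.167, 255], [0, 0, -0.07, 0, 0, -0.167, 255], [0, 0, 0, 0, 0, -0.167, 255], [0, 0, 0, 0, 0, -0.167, 255], [0, 0, 0, 0, 0, -0.167, 255], [0, 0, 0, 0, 0, 0, 255], [0, 0, 0, 0, 0, 0, 255], [0, 0, 0, 0, 0, 0, 255]]]'

```text
t: 8.2
tool_pos: [0.6075, 0.0809, 0.2763]
tool_rot: [179.9, -0.0, 63.2]
contact_force: [0.5, -0.1, -1.2]
finger_gap: 0.0219
grip_force: 45.0
```

```bash
python3 - <<'E'
from h import *
np.set_printoptions(precision=4,suppress=True)
s,t,T=tool();print(s["t"],t,s["tool_rot"],s["contact_force"])
k=t-T[:,2]*.011
P={n:eyes.read_camera(n) for n in("wrist","scene")}
c=[]
for n,(dx,dy) in(("wrist",(60,90)),("scene",(30,45))):
    p=P[n];g=lambda z:proj(p,[*t[:2],z])
    print(n,[g(z) for z in(.081,.17,.2)])
    u,v=map(int,g(.16) if n=="scene" else g(.2));v-=25*(n=="wrist")
    im=p["image"][v-dy:v+dy,u-dx:u+dx];print(n,"crop origin",u-dx,v-dy,400/(2*dx))
    c.append(cv2.resize(im,(400,600),interpolation=cv2.INTER_CUBIC))
cv2.imwrite("pics/c6.png",np.hstack(c))
BR=((12,90,50),(21,225,235))
# row-wise centre columns of brass, and yellow hole
for n,p in P.items():
    m=blob(p,*BR,proj(p,[*t[:2],.177]),32 if n=="wrist" else 14)[2]
    rows=[(int(y),float(np.nonzero(m[y])[0][[0,-1]].mean()),int(m[y].sum())) for y in range(480) if m[y].sum()>10];print(n,rows[::4 if n=="wrist" else 2])
    c_,st,m=blob(p,*YE,proj(p,[.607,.08,.081]),30 if n=="wrist" else 15)
    f=np.zeros((480,640),np.uint8);cv2.drawContours(f,[cv2.convexHull(max(cv2.findContours(m.astype(np.uint8),0,2)[0],key=cv2.contourArea))],-1,1,-1)
    f=cv2.erode(f,np.ones((3,3)),iterations=2);g=p["image"].max(2).astype(float);wt=np.clip(110-g,0,None)*f
    Y,X=np.mgrid[:480,:640];print("hole",(wt*X).sum()/wt.sum(),(wt*Y).sum()/wt.sum(),wt.sum(),st)
E
```

```text
8.2 [0.6075 0.0809 0.2763] [179.9486  -0.0328  63.1964] [ 0.511  -0.0705 -1.1941]
wrist [array([314.5421, 221.695 ]), array([314.5436, 246.1175]), array([314.5443, 258.1958])]
wrist crop origin 254 143 3.3333333333333335
scene [array([388.6742, 260.4629]), array([394.969 , 236.6211]), array([397.3074, 227.7322])]
scene crop origin 364 194 6.666666666666667
wrist [(237, 314.5, 16), (241, 315.0, 35), (245, 315.0, 41), (249, 315.0, 45), (253, 315.0, 47), (257, 314.5, 43), (261, 314.5, 35), (265, 315.0, 34), (269, 315.5, 29), (273, 315.0, 23), (277, 314.0, 12)]
hole 314.7611154959221 223.03551696921863 3801.0 [ 294  203   42   38 1072]
scene [(225, 395.5, 12), (227, 396.0, 15), (229, 396.0, 19), (231, 396.0, 19), (233, 396.5, 18), (235, 396.5, 16)]
hole 388.43220338983053 260.54237288135596 236.0 [379 251  19  20 342]
```

View pics/c6.png

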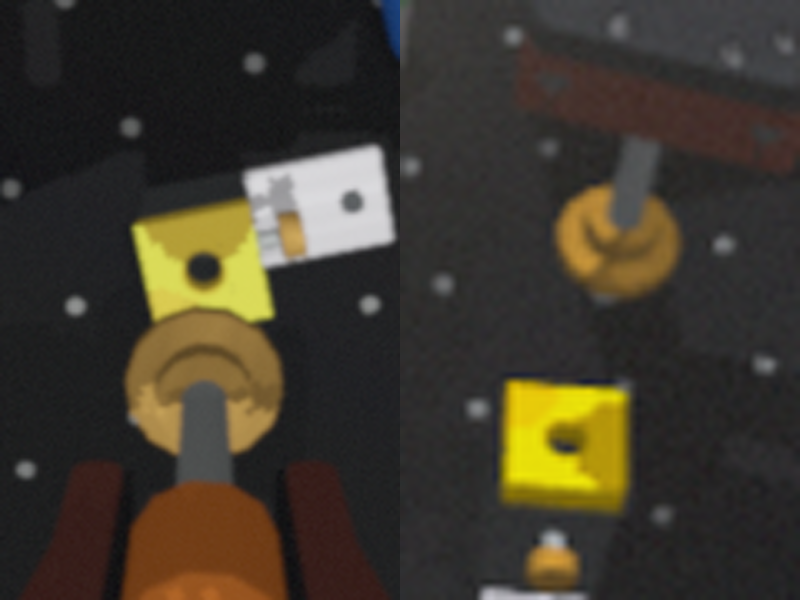

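In the wrist view the hole is at column 314.7 and the gauge at 315.0. In the scene view the gauge axis runs through the hole to within about 0.3 px, so they are aligned within about 0.6 mm. I'll descend to just above the rim, then go slowly and watch the force.

step_arm --targets '[[[0, 0, 0.12, 0, 0, 0, 255], [0, 0, 0.1, 0, 0, 0, 255], [0, 0, 0.03, 0, 0, 0, 255], [0, 0, 0, 0, 0, 0, 255], [0, 0, 0, 0, 0, 0, 255]]]'

```text
t: 8.8
tool_pos: [0.6081, 0.081, 0.2018]
tool_rot: [179.9, -0.0, 63.3]
contact_force: [0.2, 0.5, -1.9]
finger_gap: 0.0222
grip_force: 45.0
```

step_arm --targets '[[[0, 0, 0.005, 0, 0, 0, 255], [0, 0, 0.005, 0, 0, 0, 255], [0, 0, 0.005, 0, 0, 0, 255], [0, 0, 0, 0, 0, 0, 255]]]'

```text
t: 9.2
tool_pos: [0.6072, 0.081, 0.1964]
tool_rot: [180.0, -0.0, 63.3]
contact_force: [-0.7, 0.0, -1.8]
finger_gap: 0.0222
grip_force: 45.0
```

step_arm --targets '[[[0, 0, 0.005, 0, 0, 0, 255], [0, 0, 0.005, 0, 0, 0, 255], [0, 0, 0, 0, 0, 0, 255]]]'

```text
t: 9.5
tool_pos: [0.607, 0.081, 0.1929]
tool_rot: [-180.0, 0.0, 63.3]
contact_force: [-0.6, 0.3, -1.5]
finger_gap: 0.0222
grip_force: 45.0
```

step_arm --targets '[[[0, 0, 0.004, 0, 0, 0, 255], [0, 0, 0.004, 0, 0, 0, 255], [0, 0, 0, 0, 0, 0, 255]]]'

```text
t: 9.8
tool_pos: [0.607, 0.081, 0.1905]
tool_rot: [-180.0, 0.0, 63.3]
contact_force: [0.4, 0.3, -1.8]
finger_gap: 0.0221
grip_force: 45.0
```

step_arm --targets '[[[0, 0, 0.004, 0, 0, 0, 255], [0, 0, 0.004, 0, 0, 0, 255], [0, 0, 0, 0, 0, 0, 255]]]'

```text
t: 10.1
tool_pos: [0.6071, 0.081, 0.1882]
tool_rot: [-180.0, 0.0, 63.3]
contact_force: [-0.5, -0.2, -0.9]
finger_gap: 0.0222
grip_force: 45.0
```

step_arm --targets '[[[0, 0, 0.004, 0, 0, 0, 255], [0, 0, 0.004, 0, 0, 0, 255], [0, 0, 0, 0, 0, 0, 255]]]'

```text
t: 10.4
tool_pos: [0.607, 0.081, 0.1858]
tool_rot: [-180.0, 0.0, 63.4]
contact_force: [-0.2, -0.6, -1.3]
finger_gap: 0.022
grip_force: 45.0
```

step_arm --targets '[[[0, 0, 0.004, 0, 0, 0, 255], [0, 0, 0.004, 0, 0, 0, 255], [0, 0, 0, 0, 0, 0, 255]]]'

```text
t: 10.7
tool_pos: [0.607, 0.081, 0.1834]
tool_rot: [-180.0, 0.0, 63.3]
contact_force: [0.5, -0.8, -0.6]
finger_gap: 0.0222
grip_force: 45.0
```

step_arm --targets '[[[0, 0, 0.004, 0, 0, 0, 255], [0, 0, 0.004, 0, 0, 0, 255], [0, 0, 0, 0, 0, 0, 255]]]'

```text
t: 11.0
tool_pos: [0.607, 0.081, 0.1809]
tool_rot: [-180.0, 0.0, 63.3]
contact_force: [-0.0, -0.2, -1.3]
finger_gap: 0.0224
grip_force: 45.0
```

step_arm --targets '[[[0, 0, 0.004, 0, 0, 0, 255], [0, 0, 0.004, 0, 0, 0, 255], [0, 0, 0, 0, 0, 0, 255]]]'

```text
t: 11.3
tool_pos: [0.607, 0.081, 0.1785]
tool_rot: [-180.0, 0.0, 63.3]
contact_force: [-0.7, 0.1, -0.5]
finger_gap: 0.022
grip_force: 45.0
```

step_arm --targets '[[[0, 0, 0.004, 0, 0, 0, 255], [0, 0, 0.004, 0, 0, 0, 255], [0, 0, 0, 0, 0, 0, 255]]]'

```text
t: 11.6
tool_pos: [0.607, 0.081, 0.1761]
tool_rot: [-180.0, 0.0, 63.3]
contact_force: [-0.3, 0.2, -1.1]
finger_gap: 0.0221
grip_force: 45.0
```

No contact 10 mm or more past the rim, so the tip is in the bore. I continue until the stop seats, where I expect about +3 N.

step_arm --targets '[[[0, 0, 0.004, 0, 0, 0, 255], [0, 0, 0.004, 0, 0, 0, 255], [0, 0, 0, 0, 0, 0, 255]]]'

```text
t: 11.9
tool_pos: [0.607, 0.081, 0.1737]
tool_rot: [-180.0, 0.0, 63.3]
contact_force: [0.2, 0.3, -1.8]
finger_gap: 0.0219
grip_force: 45.0
```

step_arm --targets '[[[0, 0, 0.004, 0, 0, 0, 255], [0, 0, 0.004, 0, 0, 0, 255], [0, 0, 0, 0, 0, 0, 255]]]'

```text
t: 12.2
tool_pos: [0.6073, 0.081, 0.1718]
tool_rot: [180.0, -0.0, 63.3]
contact_force: [-0.3, -0.0, 1.1]
finger_gap: 0.0218
grip_force: 45.0
```

step_arm --targets '[[[0, 0, 0.004, 0, 0, 0, 255], [0, 0, 0.004, 0, 0, 0, 255], [0, 0, 0, 0, 0, 0, 255]]]'

```text
t: 12.5
tool_pos: [0.6073, 0.081, 0.1693]
tool_rot: [180.0, -0.0, 63.3]
contact_force: [0.5, -0.0, 2.6]
finger_gap: 0.0224
grip_force: 45.0
```

step_arm --targets '[[[0, 0, 0.004, 0, 0, 0, 255], [0, 0, 0.004, 0, 0, 0, 255], [0, 0, 0, 0, 0, 0, 255]]]'

```text
t: 12.8
tool_pos: [0.6073, 0.081, 0.1666]
tool_rot: [180.0, -0.0, 63.3]
contact_force: [0.6, -0.5, 1.3]
finger_gap: 0.0224
grip_force: 45.0
```

The stop seated at TCP z ≈ 0.1725 and the rod now slides through it. I lower the squeeze so that slip caps the force, and advance in small steps to find the floor.

step_arm --targets '[[[0, 0, 0, 0, 0, 0, 255], [0, 0, 0, 0, 0, 0, 255], [0, 0, 0.001, 0, 0, 0, 255], [0, 0, 0.001, 0, 0, 0, 255], [0, 0, 0.001, 0, 0, 0, 255], [0, 0, 0.001, 0, 0, 0, 255], [0, 0, 0.001, 0, 0, 0, 255], [0, 0, 0.001, 0, 0, 0, 255]]]' --squeeze 10

```text
t: 13.6
tool_pos: [0.6073, 0.081, 0.165]
tool_rot: [180.0, -0.0, 63.3]
contact_force: [0.2, -0.2, 2.8]
finger_gap: 0.0226
grip_force: 10.0
```

step_arm --targets '[[[0, 0, 0.001, 0, 0, 0, 255], [0, 0, 0.001, 0, 0, 0, 255], [0, 0, 0.001, 0, 0, 0, 255], [0, 0, 0.001, 0, 0, 0, 255], [0, 0, 0.001, 0, 0, 0, 255], [0, 0, 0.001, 0, 0, 0, 255], [0, 0, 0.001, 0, 0, 0, 255], [0, 0, 0.001, 0, 0, 0, 255]]]'

```text
t: 14.4
tool_pos: [0.6073, 0.081, 0.1626]
tool_rot: [180.0, -0.0, 63.3]
contact_force: [1.1, 0.3, 3.4]
finger_gap: 0.0232
grip_force: 10.0
```

step_arm --targets '[[[0, 0, 0.001, 0, 0, 0, 255], [0, 0, 0.001, 0, 0, 0, 255], [0, 0, 0.001, 0, 0, 0, 255], [0, 0, 0.001, 0, 0, 0, 255], [0, 0, 0.001, 0, 0, 0, 255], [0, 0, 0.001, 0, 0, 0, 255], [0, 0, 0.001, 0, 0, 0, 255], [0, 0, 0.001, 0, 0, 0, 255]]]'

```text
t: 15.2
tool_pos: [0.6072, 0.081, 0.1602]
tool_rot: [180.0, -0.0, 63.3]
contact_force: [1.4, 0.0, 3.2]
finger_gap: 0.0225
grip_force: 10.0
```

```bash
python3 - <<'E'
from h import *
np.set_printoptions(precision=4,suppress=True)
s,t,T=tool();w=eyes.read_camera("wrist");print(t,s["contact_force"])
o=blob(w,*OR,(314,318),70);print("knob bbox (was 290 288 51 72)",o[1])
b=blob(w,(12,90,50),(21,225,235),(314,262),40);print("brass",b[1])
E
```

```text
[0.6072 0.081  0.1602] [1.4027 0.0121 3.2046]
knob bbox (was 290 288 51 72) [ 289  288   53   73 3098]
brass [ 289  240   50   46 1447]
```

The knob is unchanged in the grip and the stop rises towards it, so the rod is sliding through the stop as intended. Continuing.

step_arm --targets '[[[0, 0, 0.001, 0, 0, 0, 255], [0, 0, 0.001, 0, 0, 0, 255], [0, 0, 0.001, 0, 0, 0, 255], [0, 0, 0.001, 0, 0, 0, 255], [0, 0, 0.001, 0, 0, 0, 255], [0, 0, 0.001, 0, 0, 0, 255], [0, 0, 0.001, 0, 0, 0, 255], [0, 0, 0.001, 0, 0, 0, 255]]]'

```text
t: 16.05
tool_pos: [0.6072, 0.081, 0.1577]
tool_rot: [-180.0, -0.0, 63.3]
contact_force: [0.5, 0.6, 3.9]
finger_gap: 0.0226
grip_force: 10.0
```

step_arm --targets '[[[0, 0, 0.001, 0, 0, 0, 255], [0, 0, 0.001, 0, 0, 0, 255], [0, 0, 0.001, 0, 0, 0, 255], [0, 0, 0.001, 0, 0, 0, 255], [0, 0, 0.001, 0, 0, 0, 255], [0, 0, 0.001, 0, 0, 0, 255], [0, 0, 0.001, 0, 0, 0, 255], [0, 0, 0.001, 0, 0, 0, 255]]]'

```text
t: 16.85
tool_pos: [0.6072, 0.081, 0.1554]
tool_rot: [-180.0, -0.0, 63.3]
contact_force: [1.1, -0.2, 3.3]
finger_gap: 0.0229
grip_force: 10.0
```

step_arm --targets '[[[0, 0, 0.001, 0, 0, 0, 255], [0, 0, 0.001, 0, 0, 0, 255], [0, 0, 0.001, 0, 0, 0, 255], [0, 0, 0.001, 0, 0, 0, 255], [0, 0, 0.001, 0, 0, 0, 255], [0, 0, 0.001, 0, 0, 0, 255], [0, 0, 0.001, 0, 0, 0, 255], [0, 0, 0.001, 0, 0, 0, 255]]]'

```text
t: 17.65
tool_pos: [0.6072, 0.081, 0.153]
tool_rot: [-180.0, -0.0, 63.3]
contact_force: [1.3, 0.3, 3.2]
finger_gap: 0.0229
grip_force: 10.0
```

step_arm --targets '[[[0, 0, 0.001, 0, 0, 0, 255], [0, 0, 0.001, 0, 0, 0, 255], [0, 0, 0.001, 0, 0, 0, 255], [0, 0, 0.001, 0, 0, 0, 255], [0, 0, 0.001, 0, 0, 0, 255], [0, 0, 0.001, 0, 0, 0, 255], [0, 0, 0.001, 0, 0, 0, 255], [0, 0, 0.001, 0, 0, 0, 255]]]'

```text
t: 18.45
tool_pos: [0.6072, 0.081, 0.1506]
tool_rot: [-180.0, -0.0, 63.4]
contact_force: [1.7, 1.3, 4.4]
finger_gap: 0.0226
grip_force: 10.0
```

step_arm --targets '[[[0, 0, 0.001, 0, 0, 0, 255], [0, 0, 0.001, 0, 0, 0, 255], [0, 0, 0.001, 0, 0, 0, 255], [0, 0, 0.001, 0, 0, 0, 255], [0, 0, 0.001, 0, 0, 0, 255], [0, 0, 0.001, 0, 0, 0, 255], [0, 0, 0.001, 0, 0, 0, 255]]]'

```text
t: 19.15
tool_pos: [0.6073, 0.081, 0.149]
tool_rot: [180.0, -0.0, 63.3]
contact_force: [-0.1, 0.3, 8.2]
finger_gap: 0.023
grip_force: 10.0
```

step_arm --targets '[[[0, 0, 0, 0, 0, 0, 255]]]'

```text
t: 19.25
tool_pos: [0.6073, 0.081, 0.149]
tool_rot: [180.0, -0.0, 63.3]
contact_force: [-0.1, -0.8, 6.8]
finger_gap: 0.0229
grip_force: 10.0
```

```bash
cat > f.py <<'E'
from h import *
np.set_printoptions(precision=4,suppress=True)
for _ in range(3): s,t,T=tool();w=eyes.read_camera("wrist");print(s["t"],t,np.array(s["contact_force"]))
o=blob(w,*OR,(314,318),70);print("knob",o[1],o[0]);b=blob(w,(12,90,50),(21,225,235),(314,270),40);print("brass",b[1])
E
python3 f.py
```

```text
19.25 [0.6073 0.081  0.149 ] [-0.1344 -0.7639  6.7635]
19.3 [0.6073 0.081  0.149 ] [-1.3675 -0.3026  7.3769]
19.35 [0.6073 0.081  0.149 ] [ 0.1608 -0.7212  6.7065]
knob [ 289  288   53   73 3105] [314.8709 324.6309]
brass [ 288  244   52   67 2284]
```

Floor reached with no slip: about 7 N and z no longer following. I firm the grip and add small increments up to about 14 N at the wrist.

step_arm --targets '[[[0, 0, 0, 0, 0, 0, 255], [0, 0, 0, 0, 0, 0, 255], [0, 0, 0.001, 0, 0, 0, 255], [0, 0, 0, 0, 0, 0, 255]]]' --squeeze 30

```text
t: 19.8
tool_pos: [0.6073, 0.081, 0.149]
tool_rot: [180.0, -0.0, 63.4]
contact_force: [-0.8, -0.2, 9.0]
finger_gap: 0.0221
grip_force: 30.0
```

step_arm --targets '[[[0, 0, 0.001, 0, 0, 0, 255], [0, 0, 0, 0, 0, 0, 255], [0, 0, 0.001, 0, 0, 0, 255], [0, 0, 0, 0, 0, 0, 255]]]'

```text
t: 20.2
tool_pos: [0.6075, 0.081, 0.1489]
tool_rot: [179.9, -0.0, 63.3]
contact_force: [-1.7, -0.0, 11.5]
finger_gap: 0.0225
grip_force: 30.0
```

step_arm --targets '[[[0, 0, 0.001, 0, 0, 0, 255], [0, 0, 0, 0, 0, 0, 255], [0, 0, 0.0006, 0, 0, 0, 255], [0, 0, 0, 0, 0, 0, 255]]]'

```text
t: 20.6
tool_pos: [0.6076, 0.081, 0.1488]
tool_rot: [179.9, -0.0, 63.4]
contact_force: [-1.9, -0.3, 14.9]
finger_gap: 0.0225
grip_force: 30.0
```

```bash
python3 f.py
```

```text
20.6 [0.6076 0.081  0.1488] [-1.9199 -0.284  14.8789]
20.65 [0.6076 0.081  0.1489] [-2.4249 -0.0404 15.2974]
20.7 [0.6075 0.081  0.1488] [-2.2911 -0.2233 14.1002]
knob [ 289  288   53   73 3095] [314.7661 324.7057]
brass [ 288  245   52   66 2279]
```

Steady at about 14.7 N at the wrist, which is roughly 12 N on the floor. Now I hold.

step_arm --targets '[[[0, 0, 0, 0, 0, 0, 255], [0, 0, 0, 0, 0, 0, 255], [0, 0, 0, 0, 0, 0, 255], [0, 0, 0, 0, 0, 0, 255], [0, 0, 0, 0, 0, 0, 255], [0, 0, 0, 0, 0, 0, 255], [0, 0, 0, 0, 0, 0, 255], [0, 0, 0, 0, 0, 0, 255]]]'

```text
t: 21.55
tool_pos: [0.6076, 0.081, 0.1489]
tool_rot: [179.9, -0.0, 63.4]
contact_force: [-1.9, 0.4, 16.1]
finger_gap: 0.0221
grip_force: 30.0
```

step_arm --targets '[[[0, 0, 0, 0, 0, 0, 255], [0, 0, 0, 0, 0, 0, 255], [0, 0, 0, 0, 0, 0, 255], [0, 0, 0, 0, 0, 0, 255], [0, 0, 0, 0, 0, 0, 255], [0, 0, 0, 0, 0, 0, 255], [0, 0, 0, 0, 0, 0, 255], [0, 0, 0, 0, 0, 0, 255]]]'

```text
t: 22.35
tool_pos: [0.6076, 0.081, 0.1489]
tool_rot: [179.9, -0.0, 63.4]
contact_force: [-2.1, -0.2, 15.8]
finger_gap: 0.0222
grip_force: 30.0
```

step_arm --targets '[[[0, 0, 0, 0, 0, 0, 255], [0, 0, 0, 0, 0, 0, 255], [0, 0, 0, 0, 0, 0, 255], [0, 0, 0, 0, 0, 0, 255], [0, 0, 0, 0, 0, 0, 255], [0, 0, 0, 0, 0, 0, 255], [0, 0, 0, 0, 0, 0, 255], [0, 0, 0, 0, 0, 0, 255]]]'

```text
t: 23.15
tool_pos: [0.6076, 0.081, 0.1489]
tool_rot: [179.9, -0.0, 63.3]
contact_force: [-1.8, -0.4, 14.8]
finger_gap: 0.022
grip_force: 30.0
```

```bash
python3 - <<'E'
from h import *
p=eyes.read_camera("scene");s,t,T=tool();g=proj(p,[*t[:2],.12]);u,v=map(int,g)
cv2.imwrite("pics/c7.png",cv2.resize(p["image"][v-45:v+45,u-45:u+45],(600,600),interpolation=cv2.INTER_CUBIC))
E
```

```text
(no output)
```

View pics/c7.png

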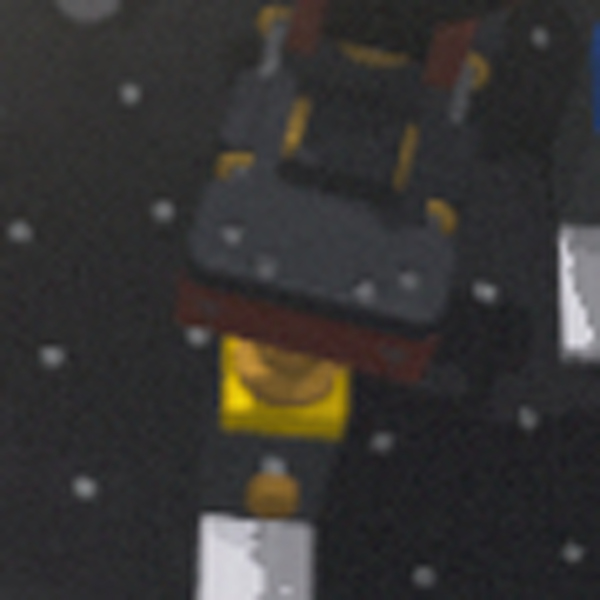

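The stop lies centred on the yellow rim and the force held steady for more than 2 s. I unload partly, then open and rise.

step_arm --targets '[[[0, 0, -0.001, 0, 0, 0, 255], [0, 0, -0.001, 0, 0, 0, 255], [0, 0, -0.001, 0, 0, 0, 255], [0, 0, 0, 0, 0, 0, 255], [0, 0, 0, 0, 0, 0, 0], [0, 0, 0, 0, 0, 0, 0], [0, 0, 0, 0, 0, 0, 0], [0, 0, 0, 0, 0, 0, 0]]]'

```text
t: 24.0
tool_pos: [0.6066, 0.081, 0.1474]
tool_rot: [-179.9, 0.0, 63.3]
contact_force: [0.7, -1.2, 0.8]
finger_gap: 0.051
grip_force: 0.0
```

step_arm --targets '[[[0, 0, 0, 0, 0, 0, 0], [0, 0, 0, 0, 0, 0, 0], [0, 0, 0, 0, 0, 0, 0], [0, 0, 0, 0, 0, 0, 0], [0, 0, 0, 0, 0, 0, 0], [0, 0, 0, 0, 0, 0, 0], [0, 0, 0, 0, 0, 0, 0], [0, 0, 0, 0, 0, 0, 0]]]'

```text
t: 24.8
tool_pos: [0.6072, 0.081, 0.148]
tool_rot: [-180.0, -0.0, 63.3]
contact_force: [-0.3, -1.1, -0.3]
finger_gap: 0.0878
grip_force: 0.0
```

step_arm --targets '[[[0, 0, -0.05, 0, 0, 0, 0], [0, 0, -0.1, 0, 0, 0, 0], [0, 0, -0.12, 0, 0, 0, 0], [0, 0, -0.12, 0, 0, 0, 0], [0, 0, -0.1, 0, 0, 0, 0], [0, 0, 0, 0, 0, 0, 0], [0, 0, 0, 0, 0, 0, 0], [0, 0, 0, 0, 0, 0, 0]]]'

```text
t: 25.6
tool_pos: [0.6062, 0.081, 0.2934]
tool_rot: [-179.9, 0.1, 63.3]
contact_force: [-0.5, 0.5, 0.6]
finger_gap: 0.0878
grip_force: 0.0
```

```bash
python3 - <<'E'
from h import *
np.set_printoptions(precision=4,suppress=True)
s,t,T=tool();print(s["t"],t,s["contact_force"],s["finger_gap"])
w=eyes.read_camera("wrist");p=eyes.read_camera("scene")
u,v=map(int,proj(p,[.607,.081,.12]));a,b=map(int,proj(w,[.607,.081,.12]))
f=lambda im,u,v,r:cv2.resize(im[max(v-r,0):v+r,u-r:u+r],(400,400),interpolation=cv2.INTER_CUBIC)
cv2.imwrite("pics/c8.png",np.hstack([f(w["image"],a,b,70),f(p["image"],u,v,40)]))
E
```

```text
25.6 [0.6062 0.081  0.2934] [-0.5224  0.4507  0.6487] 0.08784403256333186
```

View pics/c8.png

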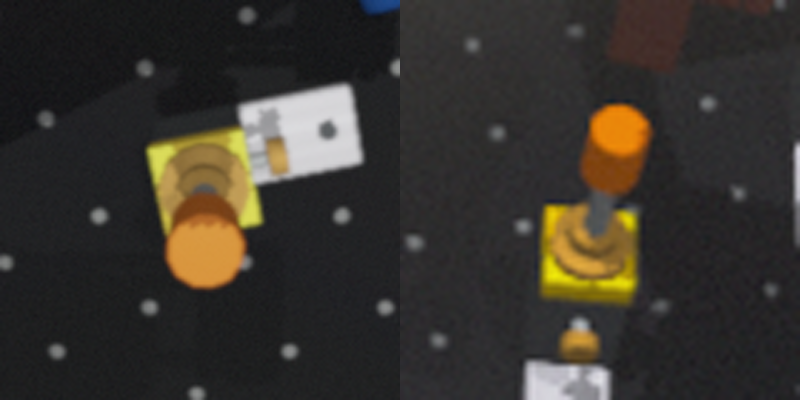

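The gauge stands upright in the yellow holder with its stop flat on the rim, and the gripper is clear. I hand it in.

```bash
python3 -c "
from plant import ticket
print(ticket.sign_off())"
```

```text
the job is handed in; nothing more can be done
None
```

The gauge is standing in the yellow holder, rod on the bore floor and stop flat on the rim, after about 2.5 s pressed at an estimated 12 N (15–16 N at the wrist); it is released and handed in, and no verdict was shown.

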